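# Rotate the puree tins in a sloped dispenser

### The arm

A 6-joint arm with a two-finger parallel gripper is mounted at the origin on the work surface. World frame = base frame: x ahead of the robot, y to its left, z up, the work surface at z = 0. Lengths are in m, angles in rad, forces in N, time in s.
With the tool pointing down it reaches from about 0.35 to 0.85 m from the base axis. Payload 8.1 kg.
Tool frame: the origin (TCP) lies at the very end of the fingers, on their centre line; the grasp point (between the pads) lies 19 mm behind it; z points along the fingers, y is the direction in which the jaws open and shut (so a half turn about z gives the same grasp; the last joint's range is limited). The gripper opens to 93 mm and grips with 3 to 60 N. Pads are 15 mm wide; open, the fingers measure 128 mm over their backs; the gripper's body (75 mm by 188 mm) begins 65 mm behind the grasp point.
Start: joints at [-1.425, 0.13, 1.488, -0, 1.523, -0.085], TCP at [0.137, -0.584, 0.219] pointing down, gripper open.
Joint ranges: [-2.96, 2.96], [-0.89, 2.26], [0.02, 2.5], [-1.34, 4.48], [0, 2.73], [-2.66, 2.66]. Speed limits (rad/s): [2.39, 2.39, 2.79, 3.14, 3.14, 3.14].

### API

Orientations are given as a rotation vector (axis times angle).
In Python, from plant import * gives the robot as it stands.
- The arm moves only by the tool apply_moves, never from a script. Its argument "commands" is one flat list of numbers, 7 for each row, row after row: the shift along the world's x, y, z in cm, then the turn, a rotation vector about the world's x, y, z in rad, then the finger opening in cm, from 0 to 9.3. A call has 1 to 8 rows; each row shifts and turns the pose as measured when the row begins; what a row does not reach is not made up. A row lasts 1/8 s, in which the tool goes at most 62.5 mm and 10.7 degrees, less where a joint would pass 70% of its speed; a pose out of reach is approached as far as the arm can. A call with a gripper value outside its range is refused whole. The fingers move at their own pace and stop on an object; "squeeze" is the grip in N (left out, the last holds). Time passes only in rows, so rows that do not move let the fingers close. It gives the time, the measured TCP pose, the force and the opening at its end, in the units of the state.
- read_state(): the state, without advancing time (a new reading comes with each control period).
- read_camera(name): name is "scene" or "side" or "wrist"; returns (picture, depth): 400x640x3 uint8, blue, green, red; 400x640 float32, m along the optical axis (not along the pixel's ray), 0 where there is no reading.
- camera_model(name): a dict with "intrinsics" (3x3 intrinsics, pixels), "dist_coeffs" ([k1, k2, p1, p2, k3] as OpenCV has them; the pictures are not rectified), "R" (3x3) and "t" (3): a world point X has camera coordinates R X + t. Camera axes: x right, y down, z forward; pixel columns grow to the right and rows downward; lengths in m; the calibration is good to about 2 mm. A picture is of the moment at which its call begins: read the wrist's pose just before it. camera_model takes no time and is no camera call; for the wrist camera it gives the pose at the moment of the call.
- close_job(): hands the job in, once; it reports no verdict.
Trained networks look in the newest picture that a camera, given by its name, has taken for a name from the list of things; names that differ only in an ending like _2 or _b are one class to them, and where a whole thing is asked for, a point or a joint stands for the part that bears it (a point fixed in the world has none). Each returns a list of dicts, best first, with "conf" (0 to 1); they miss things now and then, are a little off and sometimes report something else, mostly with a low value. They report only what shows in the picture. A call takes as long as a camera call. They do not tell look-alikes from the thing itself.
- find_in(query, camera): "point" ([x, y, z] in m, in the coordinates of the camera as it stood for that picture, good to about 4 mm: the middle of the surface that is visible of it).
- cut_out(query, camera): "mask" (400x640 bool, what is visible of it).
- spot_point(query, camera): "point" ([x, y, z] in m, in the coordinates of the camera as it stood for that picture, good to about 4 mm: a listed point, or the origin of a listed thing).
The state is a dict: "t": time; "q": joint angles; "dq": joint speeds; "joint_torque": joint torques, N m; "tool_pos": TCP position; "orientation": TCP orientation; "force": force on the tool from outside, world axes, zero at the start; "wrist_torque": the same for the moment, N m; "opening": finger opening in m.
Only numpy, scipy, OpenCV 4.12 (cv2) and the standard library are available. Lean on these libraries where they do the work, as an engineer would, in place of code of your own. Each camera call takes 0.05 s, during which the arm holds its last target. There are 200 camera calls.

### The job

Take the oldest tin, the one at the low front end of the sloped dispenser, and set it lying in the empty shallow pocket of the feeding tray, leaving the other two in the dispenser to roll forward. Then load the two new tins from the carrier into the dispenser behind them, so that all four lie in a row against the front stop. Set tins down rather than dropping them, and leave the sippy cup, the formula container and the scoop where they are.

Things in the scene. Friction and masses are not known exactly. Their poses are not given: they have to be found in the camera images.
- lane: sloped tin dispenser, light wooden lane on a low stand, 240 by 86 mm, fixed; origin at the centre of its underside. The lane runs along its y and drops 9 degrees to -y, its low front end. Front stop 30 mm, back stop 14 mm above the lane floor, 226 mm apart: four tins and 18 mm to spare. Floor 66 mm wide between lips that lean outwards, 12 mm high, 84 mm over all; tins lie across, axis along the lane's x
- slot1 (a point): centre of a tin that rests against the front stop, 59 mm above the counter, 26 mm above the lane floor; axes parallel to those of the dispenser. A tin's two flat ends stand free above the lips, to be gripped from above. The tins touch one another and roll down by themselves when the one ahead is taken or when let go higher up
- slot2 (a point): the same for the second tin of the row, 67 mm up, 52 mm behind slot1 along the slope
- slot3 (a point): the same for the third, 75 mm up
- slot4 (a point): the same for the fourth, 83 mm up; a tin can be set up to 18 mm farther back than this
- tin_front_mid (a point): small plain puree tin (aluminium, paper band), a cylinder 52 mm in diameter and 58 mm long, 0.1 to 0.2 kg, lying on its side so that it rolls freely; point at its centre, its own x axis is the cylinder axis (its y and z turn as it rolls). The oldest: at the start at slot1, against the front stop.
- tin_second_mid (a point): small plain puree tin (aluminium, paper band), a cylinder 52 mm in diameter and 58 mm long, 0.1 to 0.2 kg, lying on its side so that it rolls freely; point at its centre, its own x axis is the cylinder axis (its y and z turn as it rolls). At the start the second in the dispenser (slot2).
- tin_third_mid (a point): small plain puree tin (aluminium, paper band), a cylinder 52 mm in diameter and 58 mm long, 0.1 to 0.2 kg, lying on its side so that it rolls freely; point at its centre, its own x axis is the cylinder axis (its y and z turn as it rolls). At the start the last in the dispenser (slot3).
- new_a_mid (a point): small plain puree tin (aluminium, paper band), a cylinder 52 mm in diameter and 58 mm long, 0.1 to 0.2 kg, lying on its side so that it rolls freely; point at its centre, its own x axis is the cylinder axis (its y and z turn as it rolls). New stock, at the start lying in a pocket of the carrier.
- new_b_mid (a point): small plain puree tin (aluminium, paper band), a cylinder 52 mm in diameter and 58 mm long, 0.1 to 0.2 kg, lying on its side so that it rolls freely; point at its centre, its own x axis is the cylinder axis (its y and z turn as it rolls). New stock, at the start lying in the other pocket of the carrier.
- carrier: grey plastic slab whose two shallow pockets hold the new tins, 105 (x) by 150 (y) by 16 mm high, fixed; origin at the centre of its underside. Pockets at y = -33 and +33 mm, each 67 (x) by 33 (y) mm, 8 mm deep; a tin lies with its axis along the carrier's x. Carrier and feeding tray stand left and right, either way round.
- feeding_tray: white slab, 105 (x) by 200 (y) by 16 mm high, fixed; origin at the centre of its underside. It has one empty shallow pocket, 67 (x) by 33 (y) mm and 8 mm deep, centred at y = -50 mm; the sippy cup stands on its +y half.
- feeding_pocket (a point): where the centre of a tin comes to lie in the pocket of the feeding tray, 36 mm above the counter; the tin's axis must lie along the tray's x (axes parallel to the tray's). The tin rests on the two long edges of the pocket.
- sippy_cup: sippy cup, 68 mm in diameter, 106 mm high, stands loose on the feeding tray; origin at the centre of its underside. Bystander.
- formula_container: formula container with a closed flip lid, 100 mm in diameter (two tabs to 58 mm from its axis), 135 mm high, loose; origin at the centre of its underside. It stands beyond one end of the dispenser, the scoop beyond the other, either way round. Bystander.
- scoop: stainless measuring scoop, 120 mm long along its x, 22 mm high, loose; origin near its middle on the counter. Bystander.
- drying_rack: clear acrylic drying rack with slots, two white bottle caps and a white baby bottle standing upside down in its middle (56 mm in diameter, top 198 mm above the counter), 110 by 110 mm, all fixed; origin at the centre of its underside. Stands between the carrier and the feeding tray, towards the robot. Bystander, a tall obstacle.
Mind the look-alikes: they are no part of the job. What is shaped like the part that bears tin_third_mid but green, turquoise or yellow is not meant.

How it is judged:
By the outcome, as a careful person would: the job done as asked, in the order asked, and still so for the second after the job is handed in, with the robot touching nothing.
It also fails if it takes over 70 s, if anything falls off the work surface, if the arm or the gripper's body presses on something with over 40 N, if the wrist force passes 120 N, or if a joint passes its speed limit or range.

## Working session

There is one attempt and no reset: what is moved stays moved. The work goes in short steps, Python scripts to look and compute and a tool call to move; the robot and the scene stay as the last step left them, time stands still between calls to the robot, and variables do not carry over. Pictures are saved under pics/ and viewed, about 8 in all and at most 12, crops included, and the job is handed in when it is done.

Besides the shell and the picture viewer there is one more tool, called in YAML: its name, and indented under it one key for each argument. apply_moves: Moves the arm, as the interface text tells. Its arguments: {"type":"object","properties":{"commands":{"type":"array"},"squeeze":{"type":"number"}},"required":["commands"]}

```bash
ls; mkdir -p pics
cat > h.py <<'E'
from plant import *
import numpy as np, cv2
def w(cam,p,m=None):
    m=m or camera_model(cam); return np.array(m["R"]).T@(np.array(p)-np.array(m["t"]))
def cloud(cam,d,m=None):
    m=m or camera_model(cam);K=np.array(m["intrinsics"]);v,u=np.mgrid[0:400,0:640]
    n=cv2.undistortPoints(np.stack([u.ravel(),v.ravel()],1).astype(np.float64)[:,None],K,np.array(m["dist_coeffs"]))[:,0]
    P=np.c_[n,np.ones(len(n))]*d.ravel()[:,None]
    return ((P-np.array(m["t"]))@np.array(m["R"])).reshape(400,640,3)
def proj(cam,X):
    m=camera_model(cam);return cv2.projectPoints(np.array(X,float).reshape(-1,3),cv2.Rodrigues(np.array(m["R"]))[0],np.array(m["t"],float),np.array(m["intrinsics"]),np.array(m["dist_coeffs"]))[0][:,0].round(0)
E
python3 - <<'E'
from h import *
np.set_printoptions(precision=3,suppress=True)
for c in ("scene","side"):
    im,d=read_camera(c); cv2.imwrite(f"pics/{c}0.png",im); np.save(f"pics/{c}d.npy",d)
    print(c, w(c,[0,0,0]))
    for q in ["lane","carrier","feeding_tray","feeding_pocket","slot1","slot4","tin_front_mid","tin_third_mid","new_a_mid","sippy_cup","formula_container","scoop","drying_rack"]:
        for r in spot_point(q,c)[:5]:
            if r["conf"]>.3: print(q,round(r["conf"],2),w(c,r["point"]),proj(c,w(c,r["point"]))[0])
E
```

```text
pics
scene [ 1.439 -0.274  1.054]
lane 0.65 [0.642 0.042 0.008] [341. 218.]
carrier 0.58 [ 0.459 -0.263 -0.   ] [213. 202.]
feeding_tray 0.79 [0.469 0.251 0.   ] [386. 158.]
feeding_tray 0.73 [0.64  0.057 0.076] [346. 199.]
feeding_pocket 0.73 [0.454 0.201 0.035] [369. 150.]
slot1 0.93 [0.661 0.107 0.084] [368. 198.]
slot1 0.85 [0.641 0.058 0.076] [347. 200.]
slot1 0.78 [0.625 0.006 0.073] [325. 201.]
slot1 0.65 [ 0.612 -0.038  0.062] [308. 205.]
slot4 0.93 [0.661 0.107 0.084] [368. 198.]
slot4 0.85 [0.641 0.058 0.076] [347. 200.]
slot4 0.78 [0.625 0.006 0.073] [325. 201.]
slot4 0.65 [ 0.612 -0.038  0.062] [308. 205.]
tin_front_mid 0.86 [ 0.612 -0.045  0.061] [305. 206.]
tin_third_mid 0.96 [0.847 0.11  0.025] [398. 269.]
tin_third_mid 0.75 [0.794 0.009 0.023] [351. 264.]
tin_third_mid 0.66 [0.643 0.058 0.078] [347. 199.]
new_a_mid 0.7 [ 0.463 -0.298  0.04 ] [198. 196.]
sippy_cup 0.65 [0.481 0.302 0.02 ] [404. 152.]
formula_container 0.94 [0.676 0.301 0.001] [435. 203.]
scoop 0.81 [ 0.681 -0.305  0.003] [214. 269.]
drying_rack 0.75 [0.408 0.033 0.   ] [309. 163.]
side [0.149 0.871 0.7
[... 406 characters left out ...]
6. 202.]
slot4 0.6 [0.624 0.001 0.064] [323. 197.]
slot4 0.57 [ 0.611 -0.046  0.06 ] [336. 191.]
tin_front_mid 0.75 [ 0.609 -0.045  0.058] [336. 191.]
tin_third_mid 0.89 [0.847 0.108 0.025] [233. 207.]
tin_third_mid 0.64 [0.643 0.051 0.076] [307. 201.]
tin_third_mid 0.63 [0.797 0.014 0.021] [268. 196.]
tin_third_mid 0.54 [ 0.678 -0.166  0.023] [334. 175.]
new_a_mid 0.57 [ 0.466 -0.299  0.035] [417. 168.]
new_a_mid 0.4 [0.659 0.105 0.082] [291. 208.]
sippy_cup 0.96 [0.472 0.301 0.015] [320. 307.]
sippy_cup 0.41 [0.641 0.057 0.073] [307. 203.]
formula_container 0.62 [ 0.67   0.308 -0.002] [243. 283.]
scoop 0.68 [ 0.674 -0.308 -0.   ] [355. 161.]
drying_rack 0.74 [0.407 0.033 0.001] [394. 247.]
```

Run:
```python
import cv2,numpy as np
a=cv2.imread("pics/scene0.png")[110:310,160:480];b=cv2.imread("pics/side0.png")[120:340,200:470]
a=cv2.resize(a,(480*5//3,500),interpolation=3)
cv2.imwrite("pics/a.png",a);cv2.imwrite("pics/b.png",cv2.resize(b,None,fx=2.7,fy=2.7,interpolation=3))
```

```text
(no output)
```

View pics/a.png

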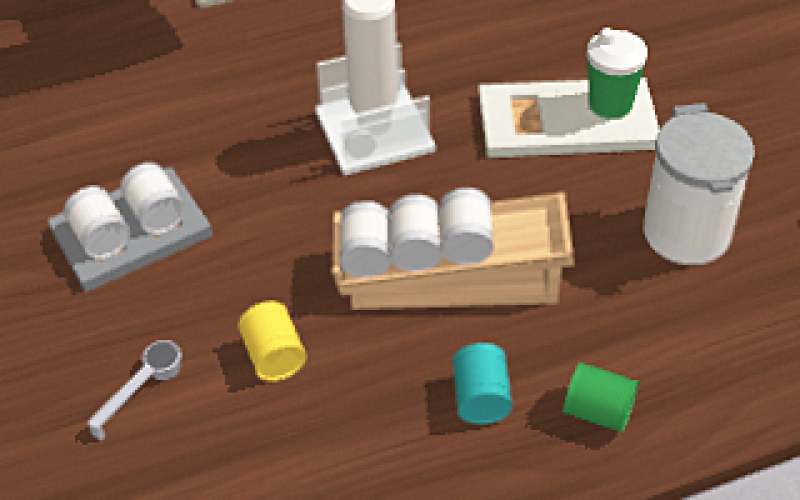

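View pics/b.png

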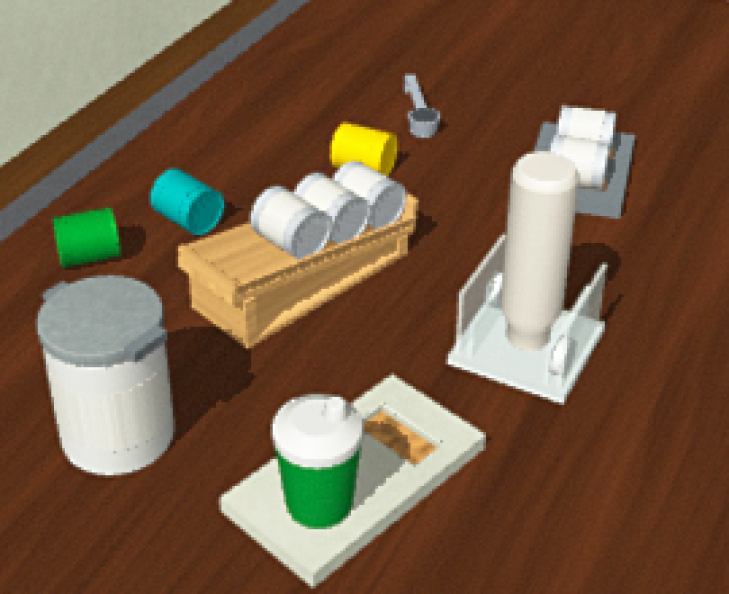

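The three white tins lie in the lane at scene-crop pixels (365,240), (415,232) and (467,226). The front one, (365,240), is at the low -y end. The two new tins are in the grey carrier at (97,222) and (152,198). Yellow, turquoise and green, at (272,340), (483,383) and (600,397), are the look-alikes on the counter. Next I measure the orientations from depth.

Run:
```python
from h import *
np.set_printoptions(precision=4,suppress=True)
C=[cloud(c,np.load(f"pics/{c}d.npy")) for c in("scene","side")]
val=[np.load(f"pics/{c}d.npy")>0 for c in("scene","side")]
for nm,c,r,(z0,z1) in [("carrier",(.459,-.266),.1,(.011,.022)),("tray",(.468,.253),.125,(.011,.022)),("lane",(.641,.045),.14,(.028,.075))]:
  for k,(P,v) in enumerate(zip(C,val)):
    s=v&(np.hypot(P[...,0]-c[0],P[...,1]-c[1])<r)&(P[...,2]>z0)&(P[...,2]<z1)
    p=P[s]; R=cv2.minAreaRect((p[:,:2]*1000).astype(np.float32)); print(nm,k,s.sum(),R,np.median(p[:,2]))
# tins: crest points -> axis; use cylinder fit
from scipy.optimize import least_squares
for nm,c,zc in [("front",(.611,-.045),.059),("2",(.624,.004),.067),("3",(.643,.055),.075),("na",(.465,-.298),.036),("nb",(.453,-.233),.036)]:
  p=[]
  for P,v in zip(C,val):
    s=v&(np.hypot(P[...,0]-c[0],P[...,1]-c[1])<.03)&(P[...,2]>zc+.005); p.append(P[s])
  n=[len(x) for x in p];p=np.vstack(p)
  def f(x):
    a=np.array([np.cos(x[3]),np.sin(x[3]),0]);q=p-x[:3];t=q@a;rad=np.linalg.norm(q-t[:,None]*a,axis=1)
    dr=rad-.026;dt=abs(t)-.029
    # distance to capped cylinder surface
    sd=np.where((dr<0)&(dt<0),np.maximum(dr,dt),np.hypot(np.maximum(dr,0),np.maximum(dt,0)))
    return sd
  o=least_squares(f,[c[0],c[1],zc,-.2],loss="soft_l1",f_scale=.002)
  print(nm,n,o.x[:3],np.degrees(o.x[3]),np.sqrt(np.mean(o.fun**2)))
```

```text
carrier 0 838 ((463.8848876953125, -266.77227783203125), (110.69400787353516, 151.25831604003906), 12.977682113647461) 0.016419283927119364
carrier 1 342 ((459.3372497558594, -266.5198974609375), (104.384521484375, 161.42416381835938), 11.759592056274414) 0.014953069632979446
tray 0 1388 ((472.23626708984375, 252.02894592285156), (199.41281127929688, 113.95270538330078), 72.9926528930664) 0.01639301348907298
tray 1 2173 ((469.5640563964844, 252.00698852539062), (202.34078979492188, 108.4622802734375), 73.46418762207031) 0.015538554615292985
lane 0 1947 ((685.1517944335938, 25.630577087402344), (235.4517822265625, 183.1390380859375), 72.51459503173828) 0.05775799203977152
lane 1 1757 ((683.786865234375, 25.66437530517578), (243.6683349609375, 185.42236328125), 71.7684555053711) 0.05608640443423131
front [334, 182] [ 0.6099 -0.0416  0.0583] -18.204927539767933 0.0018275298451765696
2 [322, 232] [0.6267 0.0058 0.0663] -16.614957277634648 0.0022422239859616333
3 [327, 278] [0.6431 0.0548 0.0745] -18.331322389968555 0.0017585084308059948
na [275, 183] [ 0.4644 -0.3003  0.0351] 10.778416581965432 0.0020091862374091115
nb [269, 180] [ 0.4521 -0.2351  0.0347] 10.982054676021772 0.0019711853725089975
```

```bash
cat >> h.py <<'E'
from scipy.spatial.transform import Rotation as Ro
def go(x,y,z,yaw):
    "remaining shift in cm and turn so that jaws (tool y) lie at yaw deg (mod 180), tool down"
    s=read_state();R=Ro.from_rotvec(s["orientation"]).as_matrix();best=None
    for k in(0,180):
        a=np.radians(yaw+k);Y=np.array([np.cos(a),np.sin(a),0]);Z=np.array([0,0,-1.])
        T=np.c_[np.cross(Y,Z),Y,Z];r=Ro.from_matrix(T@R.T).as_rotvec()
        print("shift cm",((np.array([x,y,z])-s["tool_pos"])*100).round(2),"turn",r.round(3),"q6",s["q"][5].round(2) if k==0 else "","t",round(s["t"],2),"F",np.round(s["force"],1) if k==0 else "","op",round(s["opening"],4))
E
python3 -c "
from h import *
s=read_state();print(s['q'],Ro.from_rotvec(s['orientation']).as_matrix().round(3))
go(.610,-.042,.12,-18)"
```

```text
[-1.42538402e+00  1.30408520e-01  1.48818506e+00  1.20935019e-05
  1.52298909e+00 -8.53842904e-02] [[ 0.973  0.229  0.   ]
 [ 0.229 -0.973 -0.   ]
 [ 0.     0.    -1.   ]]
shift cm [47.27 54.21 -9.86] turn [0.    0.    1.026] q6 -0.09 t 1.4 F [ 0.4  0.  -0.3] op 0.0929
shift cm [47.27 54.21 -9.86] turn [ 0.    -0.    -2.116] q6  t 1.4 F  op 0.0929
```

apply_moves:
  commands: [3.6,4.2,0,0,0,0.08,9.3,3.6,4.2,0,0,0,0.08,9.3,3.6,4.2,0,0,0,0.08,9.3,3.6,4.2,0,0,0,0.08,9.3,3.6,4.2,0,0,0,0.08,9.3,3.6,4.2,0,0,0,0.08,9.3,3.6,4.2,0,0,0,0.08,9.3,3.6,4.2,0,0,0,0.08,9.3]
  squeeze: 20

```text
t: 2.4
tool_pos: [0.4298, -0.24, 0.2192]
orientation: [2.837, 1.342, 0.003]
force: [0.6, -0.4, -0.7]
opening: 0.0927
```

```bash
python3 -c "
from h import *
go(.610,-.042,.12,-18)"
```

```text
shift cm [18.02 19.8  -9.92] turn [0.002 0.004 0.373] q6 0.07 t 2.4 F [ 0.6 -0.4 -0.7] op 0.0927
shift cm [18.02 19.8  -9.92] turn [ 0.005 -0.003 -2.768] q6  t 2.4 F  op 0.0927
```

apply_moves:
  commands: [3.6,4.0,0,0,0,0.075,9.3,3.6,4.0,-1,0,0,0.075,9.3,3.6,4.0,-1,0,0,0.075,9.3,3.6,4.0,-2,0,0,0.075,9.3,3.6,4.0,-2,0,0,0.075,9.3,0,0,0,0,0,0,9.3]

```text
t: 3.15
tool_pos: [0.6171, -0.0291, 0.1583]
orientation: [2.518, 1.869, 0.009]
force: [0.4, 0.3, 0.6]
opening: 0.0935
```

Run:
```python
from h import *
go(.610,-.042,.051,-18)
im,d=read_camera("wrist");cv2.imwrite("pics/w1.png",im)
np.set_printoptions(precision=4,suppress=True)
m=camera_model("wrist")
for q in("tin_front_mid","tin_second_mid"):
  for r in spot_point(q,"wrist")[:4]: print(q,r["conf"],w("wrist",r["point"],m))
```

```text
shift cm [ -0.71  -1.29 -10.73] turn [ 0.002  0.008 -0.02 ] q6 0.16 t 3.15 F [0.4 0.3 0.6] op 0.0935
shift cm [ -0.71  -1.29 -10.73] turn [-1.200e-02  3.000e-03  3.121e+00] q6  t 3.15 F  op 0.0935
tin_front_mid 0.94 [ 0.6087 -0.0411  0.0599]
tin_second_mid 0.91 [ 0.6273 -0.0029  0.0671]
tin_second_mid 0.64 [0.4563 0.2086 0.0406]
```

View pics/w1.png

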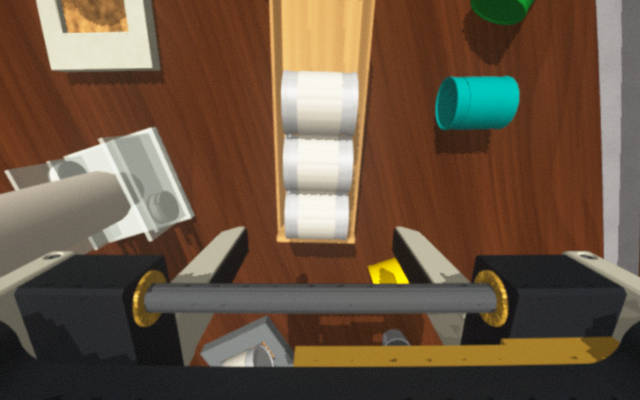

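The wrist view shows three white tins in the lane. The front one, (317,215), lies against the stop in line with the jaws; the yellow look-alike, (388,270), is on the counter. I descend on the front tin.

apply_moves:
  commands: [-0.7,-1.3,-2,0,0,-0.02,9.3,0,0,-2,0,0.008,0,9.3,0,0,-1,0,0,0,9.3,0,0,0,0,0,0,9.3]

```text
t: 3.8
tool_pos: [0.6105, -0.0498, 0.1142]
orientation: [2.543, 1.827, 0.008]
force: [0.4, 0.7, 0.7]
opening: 0.0931
```

```bash
python3 -c "
from h import *
go(.610,-.0415,.051,-18)"
```

```text
shift cm [-0.05  0.83 -6.32] turn [0.005 0.01  0.011] q6 0.16 t 3.8 F [0.4 0.7 0.7] op 0.0931
shift cm [-0.05  0.83 -6.32] turn [ 0.015 -0.008 -3.131] q6  t 3.8 F  op 0.0931
```

apply_moves:
  commands: [0,0.8,0,0,0.01,0.01,9.3,0,0,0,0,0,0,9.3,0,0,-2,0,0,0,9.3]

```text
t: 4.18
tool_pos: [0.6134, -0.041, 0.0974]
orientation: [2.534, 1.843, 0.002]
force: [0.7, -0.3, -0.0]
opening: 0.0926
```

```bash
python3 -c "
from h import *
go(.610,-.0415,.051,-18)"
```

```text
shift cm [-0.34 -0.05 -4.64] turn [ 0.006  0.006 -0.001] q6 0.17 t 4.17 F [ 0.7 -0.3 -0. ] op 0.0926
shift cm [-0.34 -0.05 -4.64] turn [-0.009  0.009  3.141] q6  t 4.17 F  op 0.0926
```

apply_moves:
  commands: [-0.2,0,-2,0,0,0,9.3,0,0,-2,0,0,0,9.3,0,0,0,0,0,0,9.3]

```text
t: 4.55
tool_pos: [0.6089, -0.0403, 0.0511]
orientation: [2.537, 1.846, -0.004]
force: [-0.3, 0.6, 0.8]
opening: 0.0929
```

```bash
python3 -c "
from h import *
for i in range(3): print(read_state()['tool_pos'])
go(.610,-.0415,.051,-18)"
```

```text
[ 0.60891216 -0.04028749  0.05111226]
[ 0.60891216 -0.04028749  0.05111226]
[ 0.60891216 -0.04028749  0.05111226]
shift cm [ 0.11 -0.12 -0.01] turn [ 0.005  0.001 -0.001] q6 0.17 t 4.55 F [-0.3  0.6  0.8] op 0.0929
shift cm [ 0.11 -0.12 -0.01] turn [-1.00e-03  8.00e-03  3.14e+00] q6  t 4.55 F  op 0.0929
```

Close, then lift straight up.

apply_moves:
  commands: [0,0,0,0,0,0,5,0,0,0,0,0,0,5,0,0,0,0,0,0,5,0,0,0,0,0,0,5,0,0,0,0,0,0,5]
  squeeze: 20

```text
t: 5.18
tool_pos: [0.6106, -0.0406, 0.0532]
orientation: [2.535, 1.844, -0.0]
force: [0.2, 0.0, -2.7]
opening: 0.0578
```

apply_moves:
  commands: [0,0,1,0,0,0,5,0,0,2,0,0,0,5,0,0,2,0,0,0,5,0,0,3,0,0,0,5,0,0,3,0,0,0,5,0,0,0,0,0,0,5]

```text
t: 5.92
tool_pos: [0.6114, -0.0406, 0.1736]
orientation: [2.532, 1.842, 0.005]
force: [0.3, -0.6, -1.9]
opening: 0.0581
```

```bash
python3 -c "
from h import *
go(.455,.204,.16,-17)"
```

```text
shift cm [-15.64  24.46  -1.36] turn [0.006 0.009 0.016] q6 0.17 t 5.92 F [ 0.3 -0.6 -1.9] op 0.0581
shift cm [-15.64  24.46  -1.36] turn [ 0.014 -0.01  -3.125] q6  t 5.92 F  op 0.0581
```

apply_moves:
  commands: [-0.5,5,0,0,0,0,5,-2,5,0,0,0,0,5,-4,5,0,0,0,0.01,5,-4,5,0,0,0,0.01,5,-4,3,0,0,0,0,5,-1,1,0,0,0,0,5,0,0,0,0,0,0,5,0,0,0,0,0,0,5]

```text
t: 6.92
tool_pos: [0.4534, 0.1994, 0.1693]
orientation: [2.515, 1.866, 0.002]
force: [0.1, 0.1, -1.4]
opening: 0.0579
```

Run:
```python
from h import *
np.set_printoptions(precision=4,suppress=True)
im,d=read_camera("wrist");cv2.imwrite("pics/w2.png",im);m=camera_model("wrist")
for r in spot_point("feeding_pocket","wrist")[:2]: print(r["conf"],w("wrist",r["point"],m))
im,d=read_camera("side");cv2.imwrite("pics/s2.png",im)
for r in spot_point("tin_front_mid","side")[:6]: print(r["conf"],w("side",r["point"]))
for r in spot_point("feeding_pocket","side")[:2]: print(r["conf"],w("side",r["point"]))
go(.455,.204,.031,-17)
a=cv2.imread("pics/w2.png")
cv2.imwrite("pics/w2.png",np.hstack([cv2.resize(a,(400,250)),im[120:370,150:550]]))
```

```text
0.89 [0.4572 0.2064 0.0364]
0.83 [0.4538 0.1965 0.1762]
0.76 [0.4577 0.2024 0.0332]
0.66 [ 0.6101 -0.047   0.059 ]
shift cm [  0.17   0.46 -13.84] turn [ 0.007  0.007 -0.001] q6 0.61 t 7.17 F [-0.5  0.9 -1.3] op 0.058
shift cm [  0.17   0.46 -13.84] turn [-0.01   0.011  3.14 ] q6  t 7.17 F  op 0.058
```

View pics/w2.png

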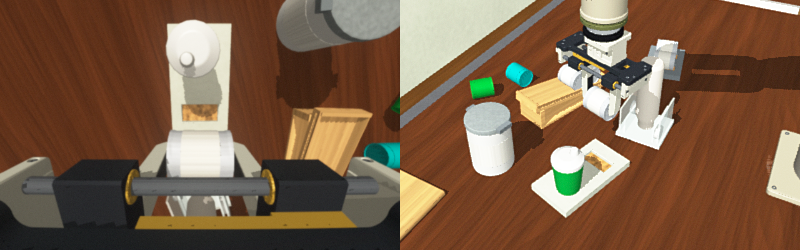

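The tin is held (wrist crop 200,155), and the pocket is at wrist crop (200,113), parallel to it. The lane tins have rolled forward. I lower it.

apply_moves:
  commands: [0.2,0.5,-2,0,0,0,5,0,0,-4,0,0,0,5,0,0,-3,0,0,0,5,0,0,0,0,0,0,5,0,0,0,0,0,0,5]

```text
t: 7.8
tool_pos: [0.4585, 0.203, 0.0795]
orientation: [2.519, 1.859, 0.008]
force: [-0.1, -1.2, -2.0]
opening: 0.0579
```

```bash
python3 -c "
from h import *
go(.4555,.204,.031,-17)"
```

```text
shift cm [-0.3   0.1  -4.85] turn [0.006 0.01  0.003] q6 0.62 t 7.8 F [-0.1 -1.2 -2. ] op 0.0579
shift cm [-0.3   0.1  -4.85] turn [ 0.016 -0.009 -3.139] q6  t 7.8 F  op 0.0579
```

apply_moves:
  commands: [-0.2,0.1,-2,0,0,0,5,0,0,-1.5,0,0,0,5,0,0,0,0,0,0,5,0,0,0,0,0,0,5]

```text
t: 8.3
tool_pos: [0.4608, 0.205, 0.0493]
orientation: [2.517, 1.857, 0.02]
force: [0.2, 1.2, -1.5]
opening: 0.0581
```

Run:
```python
from h import *
go(.4555,.204,.031,-17)
im,d=read_camera("side");cv2.imwrite("pics/s3.png",cv2.resize(im[200:320,270:430],None,fx=4,fy=4,interpolation=3))
go(.4555,.204,.031,-17)
```

```text
shift cm [-0.53 -0.1  -1.83] turn [0.003 0.018 0.003] q6 0.63 t 8.3 F [ 0.2  1.2 -1.5] op 0.0581
shift cm [-0.53 -0.1  -1.83] turn [ 0.029 -0.005 -3.138] q6  t 8.3 F  op 0.0581
shift cm [-0.53 -0.1  -1.83] turn [0.003 0.018 0.003] q6 0.63 t 8.35 F [ 0.1 -0.2 -1.1] op 0.0578
shift cm [-0.53 -0.1  -1.83] turn [ 0.029 -0.005 -3.138] q6  t 8.35 F  op 0.0578
```

View pics/s3.png

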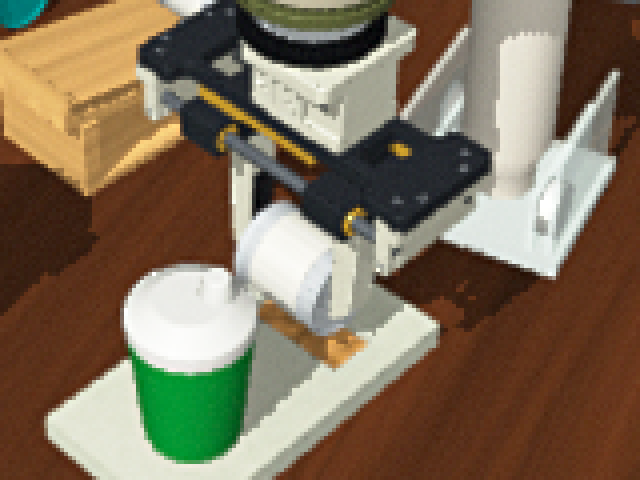

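The tin is above the pocket (crop 300,335). x and pitch have drifted slightly, so I correct both, then go down.

apply_moves:
  commands: [-0.5,0,0,0,0.018,0,5,0,0,0,0,0,0,5,0,0,-0.8,0,0,0,5,0,0,0,0,0,0,5]

```text
t: 8.85
tool_pos: [0.4562, 0.2053, 0.042]
orientation: [2.526, 1.863, -0.002]
force: [-0.8, -0.6, -2.3]
opening: 0.0577
```

```bash
python3 -c "
from h import *
go(.4555,.204,.031,-17)"
```

```text
shift cm [-0.07 -0.13 -1.1 ] turn [0.003 0.001 0.003] q6 0.62 t 8.85 F [-0.8 -0.6 -2.3] op 0.0577
shift cm [-0.07 -0.13 -1.1 ] turn [ 1.000e-03 -4.000e-03 -3.139e+00] q6  t 8.85 F  op 0.0577
```

apply_moves:
  commands: [-0.1,-0.1,-0.6,0,0,0,5,0,0,-0.3,0,0,0,5,0,0,0,0,0,0,5]

```text
t: 9.22
tool_pos: [0.4548, 0.2041, 0.0319]
orientation: [2.526, 1.864, -0.003]
force: [-1.1, 0.1, -1.8]
opening: 0.0579
```

```bash
python3 -c "
from h import *
go(.4555,.204,.031,-17)"
```

```text
shift cm [ 0.07 -0.01 -0.09] turn [ 0.003 -0.     0.003] q6 0.62 t 9.22 F [-1.1  0.1 -1.8] op 0.0579
shift cm [ 0.07 -0.01 -0.09] turn [-0.    -0.005 -3.139] q6  t 9.22 F  op 0.0579
```

apply_moves:
  commands: [0,0,-0.2,0,0,0,5,0,0,0,0,0,0,5]

```text
t: 9.48
tool_pos: [0.4559, 0.2049, 0.031]
orientation: [2.526, 1.864, 0.001]
force: [0.3, 0.6, -2.8]
opening: 0.058
```

apply_moves:
  commands: [0,0,-0.1,0,0,0,5,0,0,0,0,0,0,5]

```text
t: 9.72
tool_pos: [0.4563, 0.2052, 0.0304]
orientation: [2.526, 1.864, 0.003]
force: [-0.2, 0.7, -1.1]
opening: 0.0579
```

apply_moves:
  commands: [0,0,-0.2,0,0,0,5,0,0,0,0,0,0,5]

```text
t: 9.98
tool_pos: [0.4568, 0.2056, 0.0298]
orientation: [2.526, 1.864, 0.004]
force: [-1.7, -0.4, 0.8]
opening: 0.058
```

Run:
```python
from h import *
go(.4555,.204,.031,-17)
im,d=read_camera("side");C=cloud("side",d)
s=(d>0)&(np.hypot(C[...,0]-.4555,C[...,1]-.204)<.02)
print("top z",np.percentile(C[s][:,2],[90,95]) )
for r in spot_point("tin_front_mid","side")[:3]: print(r["conf"],w("side",r["point"]))
```

```text
shift cm [-0.13 -0.16  0.12] turn [0.    0.004 0.003] q6 0.62 t 9.97 F [-1.7 -0.4  0.8] op 0.058
shift cm [-0.13 -0.16  0.12] turn [ 6.000e-03 -1.000e-03 -3.139e+00] q6  t 9.97 F  op 0.058
top z [0.45264716 0.45299391]
0.62 [0.4552326  0.20059874 0.03643911]
```

apply_moves:
  commands: [-0.1,-0.15,-0.1,0,0,0,5,0,0,0,0,0,0,5]

```text
t: 10.32
tool_pos: [0.4568, 0.2056, 0.0298]
orientation: [2.527, 1.864, 0.01]
force: [-1.4, 0.1, 1.2]
opening: 0.0577
```

apply_moves:
  commands: [0,0,0,0,0,0,6.2,0,0,0,0,0,0,7.5,0,0,0,0,0,0,9.3,0,0,0,0,0,0,9.3]

```text
t: 10.82
tool_pos: [0.4564, 0.2047, 0.0287]
orientation: [2.526, 1.864, 0.007]
force: [-0.4, 0.5, -0.3]
opening: 0.0872
```

apply_moves:
  commands: [0,0,1.5,0,0,0,9.3,0,0,3,0,0,0,9.3,0,0,4,0,0,0,9.3,0,0,4,0,0,0,9.3,0,0,3,0,0,0,9.3,0,0,0,0,0,0,9.3]

```text
t: 11.58
tool_pos: [0.4559, 0.2043, 0.1938]
orientation: [2.526, 1.863, 0.012]
force: [-0.1, -0.1, -0.3]
opening: 0.0932
```

Run:
```python
from h import *
np.set_printoptions(precision=4,suppress=True)
im,d=read_camera("wrist");m=camera_model("wrist");P=cloud("wrist",d,m);cv2.imwrite("pics/w3.png",im)
for q in("tin_front_mid","tin_third_mid"):
  for r in spot_point(q,"wrist")[:5]: print(q,r["conf"],w("wrist",r["point"],m))
im,d=read_camera("side");cv2.imwrite("pics/s4.png",im);
for r in spot_point("tin_front_mid","side")[:5]: print(r["conf"],w("side",r["point"]))
go(.47,-.3,.17,11)
```

```text
tin_front_mid 0.83 [0.4554 0.2055 0.0346]
tin_third_mid 0.7 [0.7904 0.0138 0.0257]
0.72 [0.4569 0.2038 0.0403]
shift cm [  1.7  -50.33  -1.8 ] turn [ 0.002 -0.001  0.492] q6 0.62 t 11.82 F [ 0.6 -0.8  0.6] op 0.0928
shift cm [  1.7  -50.33  -1.8 ] turn [-0.001 -0.002 -2.65 ] q6  t 11.82 F  op 0.0928
```

apply_moves:
  commands: [4,-5,0.4,0,0,0,9.3,4,-5,0.4,0,0,0.05,9.3,3,-5.5,0,0,0,0.06,9.3,0,-6,0,0,0,0.07,9.3,0,-6,0,0,0,0.08,9.3,-3,-6,-1,0,0,0.08,9.3,-4,-5,-1,0,0,0.08,9.3,-4,-5,-1,0,0,0.07,9.3]

```text
t: 12.82
tool_pos: [0.4552, -0.2246, 0.156]
orientation: [-1.963, -2.438, 0.019]
force: [0.2, -0.3, 0.6]
opening: 0.0931
```

Run:
```python
from h import *
np.set_printoptions(precision=4,suppress=True)
im,d=read_camera("wrist");m=camera_model("wrist")
for r in spot_point("new_a_mid","wrist")[:5]: print(r["conf"],w("wrist",r["point"],m))
go(.4525,-.235,.028,11)
```

```text
0.9 [ 0.46   -0.2997  0.0331]
shift cm [ -0.    -0.82 -12.68] turn [ 0.002 -0.02  -0.017] q6 -0.76 t 12.93 F [0.8 1.5 0.2] op 0.0931
shift cm [ -0.    -0.82 -12.68] turn [0.032 0.003 3.125] q6  t 12.93 F  op 0.0931
```

apply_moves:
  commands: [0,-0.8,-2,0,-0.02,-0.017,9.3,0,0,-3,0,0,0,9.3,0,0,-2.5,0,0,0,9.3,0,0,0,0,0,0,9.3]

```text
t: 13.42
tool_pos: [0.4506, -0.2329, 0.0743]
orientation: [-2.003, -2.414, 0.002]
force: [0.3, 0.8, -0.4]
opening: 0.0926
```

Run:
```python
from h import *
np.set_printoptions(precision=4,suppress=True)
im,d=read_camera("wrist");m=camera_model("wrist");cv2.imwrite("pics/w4.png",im)
for r in spot_point("new_a_mid","wrist")[:5]: print(r["conf"],w("wrist",r["point"],m))
go(.4525,-.235,.030,11)
```

```text
0.75 [ 0.4692 -0.2952  0.0369]
shift cm [ 0.01 -0.09 -4.7 ] turn [ 0.    -0.001  0.006] q6 -0.76 t 13.53 F [-0.9 -0.3 -0.2] op 0.0929
shift cm [ 0.01 -0.09 -4.7 ] turn [-0.001 -0.    -3.136] q6  t 13.53 F  op 0.0929
```

View pics/w4.png

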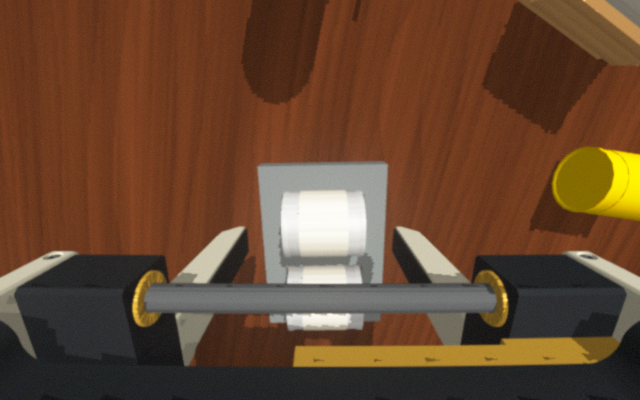

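The wrist view shows both new tins in the carrier. The near one, (322,225), is centred between the jaws and parallel to them. I descend and grasp it.

apply_moves:
  commands: [0,-0.1,-2,0,0,0,9.3,0,0,-2,0,0,0,9.3,0,0,-0.5,0,0,0,9.3,0,0,0,0,0,0,9.3]

```text
t: 14.02
tool_pos: [0.4571, -0.2366, 0.0373]
orientation: [1.999, 2.413, 0.001]
force: [0.2, 0.4, 0.1]
opening: 0.0929
```

Run:
```python
from h import *
go(.4525,-.235,.030,11)
```

```text
shift cm [-0.46  0.16 -0.73] turn [0.005 0.007 0.005] q6 -0.76 t 14.03 F [0.2 0.4 0.1] op 0.0929
shift cm [-0.46  0.16 -0.73] turn [ 0.011 -0.008 -3.137] q6  t 14.03 F  op 0.0929
```

apply_moves:
  commands: [-0.4,0.1,-0.6,0.005,0.007,0,9.3,0,0,0,0,0,0,9.3,0,0,0,0,0,0,5,0,0,0,0,0,0,5,0,0,0,0,0,0,5,0,0,0,0,0,0,5,0,0,0,0,0,0,5]

```text
t: 14.9
tool_pos: [0.4544, -0.2365, 0.0337]
orientation: [2.002, 2.417, 0.001]
force: [-0.8, -1.1, -0.4]
opening: 0.0575
```

apply_moves:
  commands: [0,0,1,0,0,0,5,0,0,2,0,0,0,5,0,0,3,0,0,0,5,0,0,3,0,0,0,5,0,0,3,0,0,0,5,0,0,0,0,0,0,5]

```text
t: 15.65
tool_pos: [0.4527, -0.2354, 0.1582]
orientation: [2.004, 2.419, 0.0]
force: [-0.2, -0.3, -1.6]
opening: 0.0579
```

Run:
```python
from h import *
from scipy.optimize import least_squares
np.set_printoptions(precision=4,suppress=True)
C=[];
for c in("scene","side"):
  im,d=read_camera(c);P=cloud(c,d);P[d==0]=9;C.append(P);cv2.imwrite(f"pics/{c}5.png",im)
for nm,c,zc in [("l1",(.611,-.042),.059),("l2",(.627,.006),.067),("tray",(.456,.204),.036),("na",(.464,-.3),.036)]:
  p=[P[(np.hypot(P[...,0]-c[0],P[...,1]-c[1])<.03)&(abs(P[...,2]-zc-.02)<.015)] for P in C]
  n=[len(x) for x in p];p=np.vstack(p)
  def f(x):
    a=np.array([np.cos(x[3]),np.sin(x[3]),0]);q=p-x[:3];t=q@a;rad=np.linalg.norm(q-t[:,None]*a,axis=1)
    dr=rad-.026;dt=abs(t)-.029
    return np.where((dr<0)&(dt<0),np.maximum(dr,dt),np.hypot(np.maximum(dr,0),np.maximum(dt,0)))
  o=least_squares(f,[c[0],c[1],zc,-.2],loss="soft_l1",f_scale=.002)
  print(nm,n,o.x[:3],np.degrees(o.x[3]),np.sqrt(np.mean(o.fun**2)))
go(.6655,.114,.16,-18)
```

```text
l1 [336, 205] [ 0.6106 -0.0423  0.0581] -18.997635906200102 0.0020279911387987614
l2 [338, 256] [0.6269 0.0062 0.0665] -16.86043729578532 0.00170542472257846
tray [226, 425] [0.4566 0.2031 0.0351] -16.621810930709966 0.0017472293850147582
na [266, 171] [ 0.4634 -0.3005  0.0351] 11.246357547201619 0.0019365601823674973
shift cm [21.45 34.83  0.53] turn [-0.004 -0.003 -0.501] q6 -0.77 t 15.75 F [-0.3 -0.  -3.6] op 0.0578
shift cm [21.45 34.83  0.53] turn [ 0.004 -0.005  2.64 ] q6  t 15.75 F  op 0.0578
```

apply_moves:
  commands: [3.2,4.9,1,0,0,-0.08,5,3.2,4.9,0,0,0,-0.08,5,3.2,4.9,0,0,0,-0.08,5,3.2,4.9,0,0,0,-0.08,5,3.2,4.9,0,0,0,-0.08,5,3.0,4.7,0,0,0,-0.08,5,0,0,0,0,0,0,5,0,0,0,0,0,0,5]

```text
t: 16.75
tool_pos: [0.6353, 0.0678, 0.1448]
orientation: [-2.521, -1.835, 0.025]
force: [-0.8, -0.4, -2.2]
opening: 0.0578
```

Run:
```python
from h import *
go(.645,.060,.073,-18.5)
```

```text
shift cm [ 0.97 -0.78 -7.18] turn [-0.01  -0.027 -0.01 ] q6 0.33 t 16.75 F [-0.8 -0.4 -2.2] op 0.0578
shift cm [ 0.97 -0.78 -7.18] turn [ 0.042 -0.016  3.131] q6  t 16.75 F  op 0.0578
```

apply_moves:
  commands: [1.0,-0.8,0,-0.01,-0.027,-0.01,5,0,0,0,0,0,0,5,0,0,-2,0,0,0,5,0,0,-1.5,0,0,0,5,0,0,0,0,0,0,5]

```text
t: 17.38
tool_pos: [0.6436, 0.0554, 0.1054]
orientation: [2.553, 1.83, -0.003]
force: [0.1, 0.4, -2.4]
opening: 0.0579
```

Run:
```python
from h import *
go(.645,.060,.073,-18.5)
im,d=read_camera("side");cv2.imwrite("pics/s6.png",cv2.resize(im[120:270,230:410],None,fx=4,fy=4,interpolation=3))
```

```text
shift cm [ 0.14  0.46 -3.24] turn [ 0.001 -0.001  0.004] q6 0.33 t 17.38 F [ 0.1  0.4 -2.4] op 0.0579
shift cm [ 0.14  0.46 -3.24] turn [-1.000e-03 -2.000e-03 -3.137e+00] q6  t 17.38 F  op 0.0579
```

View pics/s6.png

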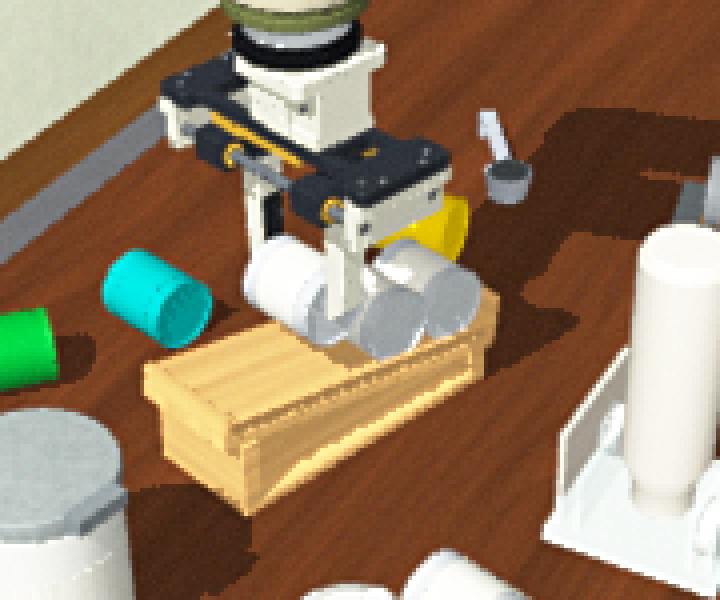

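The held tin (300,290) is above the slot behind the two in the lane. I lower it with a small shift back.

apply_moves:
  commands: [0.2,0.6,0,0,0,0,5,0,0,-1,0,0,0,5,0,0,-1,0,0,0,5,0,0,0,0,0,0,5]

```text
t: 17.92
tool_pos: [0.6469, 0.0623, 0.0858]
orientation: [2.551, 1.83, 0.001]
force: [-0.0, 0.0, -2.1]
opening: 0.0578
```

Run:
```python
from h import *
go(.645,.060,.073,-18.5)
```

```text
shift cm [-0.19 -0.23 -1.28] turn [0.001 0.002 0.004] q6 0.34 t 17.93 F [-0.   0.  -2.1] op 0.0578
shift cm [-0.19 -0.23 -1.28] turn [ 2.000e-03 -2.000e-03 -3.138e+00] q6  t 17.93 F  op 0.0578
```

apply_moves:
  commands: [-0.1,0,-0.6,0,0,0,5,0,0,-0.3,0,0,0,5,0,0,0,0,0,0,5]

```text
t: 18.3
tool_pos: [0.6459, 0.0623, 0.0763]
orientation: [2.551, 1.83, 0.001]
force: [-0.2, -0.3, -1.6]
opening: 0.0579
```

apply_moves:
  commands: [0,0,-0.2,0,0,0,5,0,0,0,0,0,0,5]

```text
t: 18.55
tool_pos: [0.6464, 0.0622, 0.075]
orientation: [2.551, 1.829, 0.002]
force: [-0.0, 0.8, -1.4]
opening: 0.0581
```

apply_moves:
  commands: [0,0,-0.15,0,0,0,5,0,0,0,0,0,0,5]

```text
t: 18.8
tool_pos: [0.6468, 0.0622, 0.075]
orientation: [2.55, 1.829, 0.004]
force: [0.1, 0.9, -1.9]
opening: 0.058
```

apply_moves:
  commands: [0,0,-0.15,0,0,0,5,0,0,0,0,0,0,5]

```text
t: 19.05
tool_pos: [0.6472, 0.0623, 0.0749]
orientation: [2.55, 1.829, 0.005]
force: [0.4, 0.0, -1.6]
opening: 0.058
```

apply_moves:
  commands: [-0.1,0,-0.35,0,0,0,5,0,0,0,0,0,0,5]

```text
t: 19.3
tool_pos: [0.6478, 0.0624, 0.0752]
orientation: [2.548, 1.828, 0.01]
force: [0.7, 0.1, -1.7]
opening: 0.0578
```

apply_moves:
  commands: [-0.2,0,-0.5,0,0.005,0,5,0,0,0,0,0,0,5]

```text
t: 19.55
tool_pos: [0.6484, 0.0623, 0.0742]
orientation: [2.547, 1.827, 0.011]
force: [-0.1, -0.1, -2.1]
opening: 0.058
```

Run:
```python
from h import *
go(.645,.060,.073,-18.5)
s=read_state();print(s["joint_torque"].round(1),s["wrist_torque"].round(2),s["q"].round(4))
im,d=read_camera("side");cv2.imwrite("pics/s7.png",cv2.resize(im[140:260,250:410],None,fx=5,fy=5,interpolation=3))
```

```text
shift cm [-0.34 -0.23 -0.12] turn [0.001 0.009 0.003] q6 0.34 t 19.55 F [-0.1 -0.1 -2.1] op 0.058
shift cm [-0.34 -0.23 -0.12] turn [ 1.500e-02 -2.000e-03 -3.138e+00] q6  t 19.55 F  op 0.058
[  0.  -67.  -48.1   0.1   0.   -0. ] [-0.04 -0.06 -0.08] [ 0.0179  0.3623  1.4875 -0.0016  1.2823  0.3446]
```

View pics/s7.png

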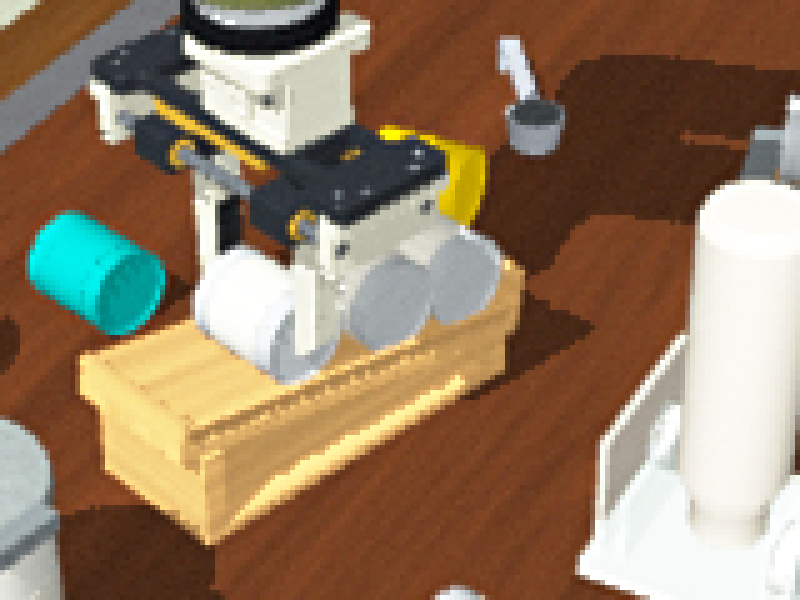

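apply_moves:
  commands: [-0.5,0,0,0,0.01,0,5,0,0,0,0,0,0,5,0,0,-0.3,0,0,0,5,0,0,0,0,0,0,5]

```text
t: 20.1
tool_pos: [0.6428, 0.0624, 0.0734]
orientation: [-2.552, -1.831, 0.004]
force: [0.0, -0.0, -1.8]
opening: 0.0577
```

apply_moves:
  commands: [0.2,0,-0.25,0,0,0,5,0,0,0,0,0,0,5]

```text
t: 20.35
tool_pos: [0.6438, 0.0626, 0.073]
orientation: [-2.551, -1.831, 0.007]
force: [-0.0, -0.3, -1.2]
opening: 0.0579
```

apply_moves:
  commands: [0,0,-0.25,0,0,0,5,0,0,0,0,0,0,5]

```text
t: 20.6
tool_pos: [0.6438, 0.0626, 0.073]
orientation: [-2.551, -1.831, 0.007]
force: [0.3, -0.4, -2.1]
opening: 0.0578
```

apply_moves:
  commands: [0,0,-0.45,0,0,0,5,0,0,0,0,0,0,5]

```text
t: 20.85
tool_pos: [0.644, 0.0632, 0.0713]
orientation: [-2.55, -1.832, 0.006]
force: [-0.3, -0.5, -2.2]
opening: 0.0582
```

apply_moves:
  commands: [0,0,-0.3,0,0,0,5,0,0,0,0,0,0,5]

```text
t: 21.1
tool_pos: [0.6442, 0.0634, 0.0709]
orientation: [-2.55, -1.832, 0.005]
force: [1.3, 0.5, -1.8]
opening: 0.0578
```

apply_moves:
  commands: [0,0,-0.4,0,0,0,5,0,0,0,0,0,0,5]

```text
t: 21.35
tool_pos: [0.6445, 0.0638, 0.0695]
orientation: [-2.55, -1.832, 0.004]
force: [0.2, 0.1, -2.2]
opening: 0.0576
```

apply_moves:
  commands: [0,0,-0.3,0,0,0,5,0,0,0,0,0,0,5]

```text
t: 21.6
tool_pos: [0.6447, 0.064, 0.069]
orientation: [-2.55, -1.832, 0.003]
force: [0.2, -0.4, -3.1]
opening: 0.0578
```

```bash
cat >> h.py <<'E'
from scipy.optimize import least_squares
def tins(L,r=.03):
  C=[]
  for c in("scene","side"):
    im,d=read_camera(c);P=cloud(c,d);P[d==0]=9;C.append(P);cv2.imwrite(f"pics/last_{c}.png",im)
  for nm,c,zc in L:
   for k in("scene","side","both"):
    Cs={"scene":C[:1],"side":C[1:],"both":C}[k]
    p=np.vstack([P[(np.hypot(P[...,0]-c[0],P[...,1]-c[1])<r)&(abs(P[...,2]-zc)<.03)] for P in Cs])
    def f(x):
      a=np.array([np.cos(x[3]),np.sin(x[3]),0]);q=p-x[:3];t=q@a;rad=np.linalg.norm(q-t[:,None]*a,axis=1)
      dr=rad-.026;dt=abs(t)-.029
      return np.where((dr<0)&(dt<0),np.maximum(dr,dt),np.hypot(np.maximum(dr,0),np.maximum(dt,0)))
    o=least_squares(f,[c[0],c[1],zc,-.2],loss="soft_l1",f_scale=.001)
    print(nm,k,len(p),o.x[:3].round(4),np.degrees(o.x[3]).round(1),np.median(abs(o.fun)).round(4))
E
python3 - <<'E'
from h import *
tins([("held",(.6447,.064),.075),("l2",(.627,.006),.0665)])
E
```

```text
held scene 38 [0.64   0.0542 0.0692] -19.6 0.0007
held side 360 [0.6463 0.0637 0.075 ] -20.3 0.0011
held both 398 [0.6454 0.0639 0.0749] -22.0 0.0014
l2 scene 425 [0.6256 0.0072 0.0667] -18.2 0.0011
l2 side 126 [0.628  0.0061 0.0646] -17.9 0.001
l2 both 551 [0.6267 0.0068 0.0665] -17.8 0.0012
```

apply_moves:
  commands: [0,0,-0.4,0,0,0,5,0,0,0,0,0,0,5]

```text
t: 21.95
tool_pos: [0.645, 0.0645, 0.0674]
orientation: [-2.549, -1.832, 0.002]
force: [0.3, 0.5, -2.1]
opening: 0.058
```

Run:
```python
from h import *
tins([("held",(.645,.064),.075)])
im=cv2.imread("pics/last_side.png")[160:240,270:370];im2=cv2.imread("pics/last_scene.png")[160:240,290:390]
cv2.imwrite("pics/c8.png",cv2.resize(np.hstack([im,im2]),None,fx=4,fy=4,interpolation=3))
```

```text
held scene 31 [0.6395 0.052  0.0702] -14.0 0.0012
held side 352 [0.6469 0.064  0.0753] -18.3 0.0011
held both 383 [0.6463 0.064  0.0751] -19.6 0.0012
```

View pics/c8.png

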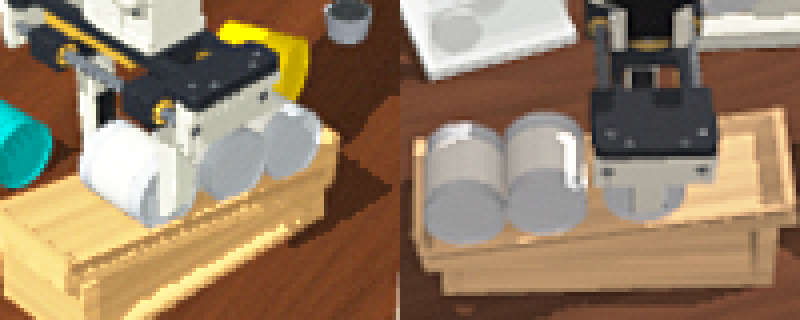

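The tin is on the floor: its z did not change while the fingers went down. It has a gap of about 8 mm to the next tin. I release it and go back up.

apply_moves:
  commands: [0,0,0,0,0,0,6,0,0,0,0,0,0,6.5,0,0,0,0,0,0,7.5,0,0,0,0,0,0,9.3,0,0,0,0,0,0,9.3]

```text
t: 22.68
tool_pos: [0.6438, 0.0644, 0.0643]
orientation: [-2.548, -1.831, 0.006]
force: [-0.4, 0.0, -0.5]
opening: 0.09
```

apply_moves:
  commands: [0,0,1.5,0,0,0,9.3,0,0,3,0,0,0,9.3,0,0,4,0,0,0,9.3,0,0,3,0,0,0,9.3,0,0,0,0,0,0,9.3]

```text
t: 23.3
tool_pos: [0.644, 0.0643, 0.1869]
orientation: [-2.55, -1.831, 0.002]
force: [-0.1, 0.1, 0.9]
opening: 0.0934
```

Run:
```python
from h import *
go(.4640,-.300,.16,11)
tins([("l1",(.611,-.042),.058),("l2",(.627,.006),.0665),("l3",(.643,.055),.075),("na",(.464,-.3),.036)])
```

```text
shift cm [-18.   -36.43  -2.69] turn [-0.    -0.003  0.517] q6 0.34 t 23.3 F [-0.1  0.1  0.9] op 0.0934
shift cm [-18.   -36.43  -2.69] turn [-0.004  0.    -2.625] q6  t 23.3 F  op 0.0934
l1 scene 416 [ 0.6095 -0.0411  0.0585] -18.2 0.001
l1 side 248 [ 0.6118 -0.0438  0.0575] -18.7 0.0008
l1 both 664 [ 0.6105 -0.0419  0.058 ] -18.5 0.0012
l2 scene 418 [0.626  0.0074 0.067 ] -19.6 0.001
l2 side 265 [0.6279 0.0054 0.0657] -17.3 0.0009
l2 both 683 [0.6269 0.0067 0.0664] -19.2 0.0012
l3 scene 414 [0.6413 0.0562 0.0751] -18.8 0.001
l3 side 400 [0.6436 0.0545 0.0735] -18.9 0.0011
l3 both 814 [0.6421 0.0553 0.0742] -18.5 0.0013
na scene 304 [ 0.4635 -0.3007  0.0353] 12.1 0.0012
na side 283 [ 0.4669 -0.2993  0.034 ] 10.5 0.0016
na both 587 [ 0.4634 -0.3004  0.0348] 11.9 0.0015
```

apply_moves:
  commands: [-2.6,-5.2,0,0,0,0.075,9.3,-2.6,-5.2,0,0,0,0.075,9.3,-2.6,-5.2,0,0,0,0.075,9.3,-2.6,-5.2,-1,0,0,0.075,9.3,-2.6,-5.2,-2,0,0,0.075,9.3,-2.5,-5.2,-2,0,0,0.075,9.3,-2.0,-4.5,-2,0,0,0.065,9.3,0,0,0,0,0,0,9.3]

```text
t: 24.4
tool_pos: [0.4528, -0.2962, 0.0961]
orientation: [-1.963, -2.425, 0.024]
force: [-0.0, 0.1, 0.5]
opening: 0.0931
```

Run:
```python
from h import *
go(.4640,-.300,.03,11)
```

```text
shift cm [ 1.12 -0.38 -6.61] turn [-0.002 -0.026 -0.018] q6 -0.87 t 24.4 F [-0.   0.1  0.5] op 0.0931
shift cm [ 1.12 -0.38 -6.61] turn [ 4.100e-02 -3.000e-03  3.123e+00] q6  t 24.4 F  op 0.0931
```

apply_moves:
  commands: [1.1,-0.4,0,0,-0.026,-0.018,9.3,0,0,0,0,0,0,9.3,0,0,-2,0,0,0,9.3,0,0,-1,0,0,0,9.3,0,0,0,0,0,0,9.3]

```text
t: 25.02
tool_pos: [0.4674, -0.2964, 0.0657]
orientation: [1.997, 2.425, 0.006]
force: [0.5, -0.3, 0.2]
opening: 0.0931
```

Run:
```python
from h import *
go(.4640,-.300,.03,11)
```

```text
shift cm [-0.34 -0.36 -3.57] turn [-0.003  0.002 -0.001] q6 -0.85 t 25.02 F [ 0.5 -0.3  0.2] op 0.0931
shift cm [-0.34 -0.36 -3.57] turn [-0.004 -0.004  3.14 ] q6  t 25.02 F  op 0.0931
```

apply_moves:
  commands: [-0.4,-0.4,0,0,0,0,9.3,0,0,-2,0,0,0,9.3,0,0,-0.8,0,0,0,9.3,0,0,0,0,0,0,9.3]

```text
t: 25.52
tool_pos: [0.464, -0.3007, 0.0371]
orientation: [1.995, 2.424, 0.006]
force: [0.6, -0.4, 0.2]
opening: 0.0928
```

Run:
```python
from h import *
go(.4640,-.300,.03,11)
```

```text
shift cm [ 0.    0.07 -0.71] turn [-0.002  0.004 -0.002] q6 -0.87 t 25.52 F [ 0.6 -0.4  0.2] op 0.0928
shift cm [ 0.    0.07 -0.71] turn [-6.00e-03 -3.00e-03  3.14e+00] q6  t 25.52 F  op 0.0928
```

apply_moves:
  commands: [0,0,-0.8,0,0,0,9.3,0,0,0,0,0,0,9.3,0,0,0,0,0,0,5,0,0,0,0,0,0,5,0,0,0,0,0,0,5,0,0,0,0,0,0,5,0,0,0,0,0,0,5]

```text
t: 26.4
tool_pos: [0.4647, -0.3012, 0.0295]
orientation: [1.994, 2.423, 0.006]
force: [0.0, -0.7, -1.2]
opening: 0.0577
```

apply_moves:
  commands: [0,0,1,0,0,0,5,0,0,2,0,0,0,5,0,0,3,0,0,0,5,0,0,4,0,0,0,5,0,0,4,0,0,0,5,0,0,0,0,0,0,5]

```text
t: 27.15
tool_pos: [0.4629, -0.3, 0.1752]
orientation: [1.995, 2.425, 0.006]
force: [0.6, -0.4, -2.7]
opening: 0.058
```

Run:
```python
from h import *
go(.6610,.112,.16,-18.5)
```

```text
shift cm [19.81 41.2  -1.52] turn [-0.001  0.004 -0.517] q6 -0.86 t 27.15 F [ 0.6 -0.4 -2.7] op 0.058
shift cm [19.81 41.2  -1.52] turn [-5.000e-03 -1.000e-03  2.625e+00] q6  t 27.15 F  op 0.058
```

apply_moves:
  commands: [2.5,5.2,0,0,0,-0.065,5,2.5,5.2,0,0,0,-0.065,5,2.5,5.2,0,0,0,-0.065,5,2.5,5.2,0,0,0,-0.065,5,2.5,5.2,0,0,0,-0.065,5,2.5,5.2,0,0,0,-0.065,5,2.3,4.6,0,0,0,-0.065,5,2.3,4.2,0,0,0,-0.06,5]

```text
t: 28.15
tool_pos: [0.6562, 0.1099, 0.1649]
orientation: [-2.565, -1.803, 0.009]
force: [-0.4, -1.3, -1.8]
opening: 0.0577
```

apply_moves:
  commands: [0,0,0,0,0,0,5,0,0,0,0,0,0,5]

```text
t: 28.4
tool_pos: [0.655, 0.1132, 0.1608]
orientation: [-2.559, -1.806, 0.015]
force: [0.7, 0.4, -1.2]
opening: 0.0581
```

Run:
```python
from h import *
go(.6613,.1125,.0775,-18.5)
```

```text
shift cm [ 0.63 -0.07 -8.33] turn [-0.002 -0.013  0.019] q6 0.43 t 28.4 F [ 0.7  0.4 -1.2] op 0.0581
shift cm [ 0.63 -0.07 -8.33] turn [-2.100e-02  2.000e-03 -3.123e+00] q6  t 28.4 F  op 0.0581
```

apply_moves:
  commands: [0.6,0,-1,0,-0.013,0.019,5,0,0,-2,0,0,0,5,0,0,-2,0,0,0,5,0,0,0,0,0,0,5]

```text
t: 28.9
tool_pos: [0.659, 0.1095, 0.1048]
orientation: [-2.549, -1.832, 0.004]
force: [-0.1, -0.4, -1.3]
opening: 0.0578
```

Run:
```python
from h import *
go(.6613,.1125,.0775,-18.5)
```

```text
shift cm [ 0.23  0.3  -2.73] turn [-0.001 -0.003  0.002] q6 0.41 t 28.9 F [-0.1 -0.4 -1.3] op 0.0578
shift cm [ 0.23  0.3  -2.73] turn [-5.00e-03  1.00e-03 -3.14e+00] q6  t 28.9 F  op 0.0578
```

apply_moves:
  commands: [0.2,0.3,0,0,0,0,5,0,0,0,0,0,0,5,0,0,-1,0,0,0,5,0,0,-0.5,0,0,0,5,0,0,0,0,0,0,5]

```text
t: 29.52
tool_pos: [0.6622, 0.1127, 0.0904]
orientation: [-2.551, -1.832, 0.0]
force: [-0.4, 0.1, -1.9]
opening: 0.0579
```

Run:
```python
from h import *
go(.6613,.1125,.0775,-18.5)
tins([("held",(.6613,.1125),.093)])
```

```text
shift cm [-0.09 -0.02 -1.29] turn [-0.001 -0.001  0.002] q6 0.42 t 29.52 F [-0.4  0.1 -1.9] op 0.0579
shift cm [-0.09 -0.02 -1.29] turn [-1.00e-03  1.00e-03 -3.14e+00] q6  t 29.52 F  op 0.0579
held scene 16 [0.6649 0.1241 0.0889] -19.4 0.0005
held side 303 [0.6642 0.113  0.0961] -19.7 0.0009
held both 319 [0.6638 0.1132 0.096 ] -19.8 0.0009
```

apply_moves:
  commands: [-0.1,0,-0.6,0,0,0,5,0,0,-0.4,0,0,0,5,0,0,0,0,0,0,5]

```text
t: 30.0
tool_pos: [0.6615, 0.1127, 0.0805]
orientation: [-2.551, -1.833, -0.001]
force: [0.0, 0.4, -1.4]
opening: 0.0576
```

apply_moves:
  commands: [0,0,-0.3,0,0,0,5,0,0,0,0,0,0,5]

```text
t: 30.25
tool_pos: [0.6623, 0.1127, 0.0789]
orientation: [2.551, 1.833, 0.004]
force: [0.8, 0.5, -1.0]
opening: 0.0577
```

Run:
```python
from h import *
go(.6613,.1125,.0775,-18.5)
tins([("held",(.6613,.1125),.084)])
```

```text
shift cm [-0.1  -0.02 -0.14] turn [-0.001  0.002  0.002] q6 0.42 t 30.25 F [ 0.8  0.5 -1. ] op 0.0577
shift cm [-0.1  -0.02 -0.14] turn [ 3.00e-03  2.00e-03 -3.14e+00] q6  t 30.25 F  op 0.0577
held scene 49 [0.6557 0.0973 0.0807] -14.0 0.001
held side 349 [0.6643 0.1132 0.0839] -18.4 0.0009
held both 398 [0.6637 0.113  0.0836] -20.0 0.0012
```

apply_moves:
  commands: [-0.2,0,-0.35,0,0.003,0,5,0,0,0,0,0,0,5]

```text
t: 30.6
tool_pos: [0.6627, 0.1128, 0.0793]
orientation: [2.55, 1.832, 0.007]
force: [-0.4, -0.9, -1.8]
opening: 0.0576
```

Run:
```python
from h import *
tins([("held",(.6613,.1125),.084)])
```

```text
held scene 51 [0.6558 0.0932 0.0813] -9.5 0.0008
held side 340 [0.6648 0.1135 0.0844] -18.9 0.001
held both 391 [0.6642 0.1132 0.084 ] -20.8 0.0013
```

apply_moves:
  commands: [-0.4,0,-0.2,0,0.007,0,5,0,0,0,0,0,0,5,0,0,-0.4,0,0,0,5,0,0,0,0,0,0,5]

```text
t: 31.2
tool_pos: [0.6606, 0.113, 0.0778]
orientation: [-2.551, -1.833, -0.004]
force: [-0.8, -0.1, -2.0]
opening: 0.0579
```

Run:
```python
from h import *
tins([("held",(.6613,.1125),.084)])
```

```text
held scene 71 [0.6561 0.1023 0.0785] -14.9 0.0012
held side 337 [0.663  0.1132 0.0838] -18.1 0.0011
held both 408 [0.6614 0.1134 0.0836] -19.5 0.0013
```

One more small lowering to confirm that it rests, then I release.

apply_moves:
  commands: [0,0,-0.45,0,0,0,5,0,0,0,0,0,0,5]

```text
t: 31.55
tool_pos: [0.6607, 0.1136, 0.0763]
orientation: [-2.55, -1.833, -0.005]
force: [0.0, -0.0, -1.7]
opening: 0.058
```

Run:
```python
from h import *
tins([("held",(.6613,.1125),.084)])
```

```text
held scene 64 [0.656  0.1022 0.0793] -16.9 0.0013
held side 321 [0.6631 0.1132 0.0839] -19.0 0.001
held both 385 [0.6612 0.1136 0.0836] -20.3 0.0012
```

The tin's z stays at .0839 while the TCP went down 1.5 mm, so it rests on the floor. I release it.

apply_moves:
  commands: [0,0,0,0,0,0,6,0,0,0,0,0,0,6.5,0,0,0,0,0,0,7.5,0,0,0,0,0,0,9.3,0,0,0,0,0,0,9.3]

```text
t: 32.28
tool_pos: [0.6596, 0.1133, 0.0735]
orientation: [-2.549, -1.832, -0.001]
force: [0.1, 0.9, -0.9]
opening: 0.0899
```

apply_moves:
  commands: [0,0,1.5,0,0,0,9.3,0,0,3,0,0,0,9.3,0,0,4,0,0,0,9.3,0,0,4,0,0,0,9.3,0,0,2,0,0,0,9.3,0,0,0,0,0,0,9.3]

```text
t: 33.02
tool_pos: [0.6594, 0.1133, 0.229]
orientation: [-2.551, -1.833, -0.007]
force: [0.1, -0.5, -0.1]
opening: 0.0929
```

Run:
```python
from h import *
tins([("l1",(.611,-.042),.058),("l2",(.627,.006),.0665),("l3",(.643,.055),.075),("l4",(.6585,.104),.083),("tray",(.456,.204),.036)])
for q in("sippy_cup","formula_container","scoop"):
  for c in("scene","side"):
    for r in spot_point(q,c)[:1]: print(q,c,round(r["conf"],2),w(c,r["point"]).round(3))
im=cv2.imread("pics/last_scene.png")[110:310,160:480];im2=cv2.imread("pics/last_side.png")[120:320,150:470]
cv2.imwrite("pics/end.png",cv2.resize(np.vstack([im,im2]),None,fx=1.5,fy=1.5,interpolation=3))
```

```text
l1 scene 419 [ 0.6098 -0.0414  0.0587] -18.3 0.0011
l1 side 247 [ 0.6115 -0.0433  0.0576] -18.2 0.0009
l1 both 666 [ 0.6107 -0.0421  0.0582] -18.2 0.0011
l2 scene 430 [0.6256 0.0071 0.0668] -18.5 0.0009
l2 side 257 [0.6279 0.005  0.0658] -18.2 0.001
l2 both 687 [0.6264 0.0065 0.0663] -18.7 0.0011
l3 scene 448 [0.6414 0.0564 0.0751] -18.7 0.0011
l3 side 271 [0.6436 0.0543 0.0739] -18.0 0.0008
l3 both 719 [0.6422 0.0556 0.0745] -18.1 0.0012
l4 scene 432 [0.6571 0.1052 0.0832] -19.2 0.001
l4 side 447 [0.6594 0.1031 0.0817] -18.2 0.0011
l4 both 879 [0.6581 0.104  0.0824] -18.1 0.0013
tray scene 37 [0.4542 0.2032 0.0283] -18.3 0.0016
tray side 633 [0.4577 0.2032 0.0345] -17.0 0.0009
tray both 670 [0.4574 0.2031 0.0344] -17.3 0.001
sippy_cup scene 0.7 [0.477 0.3   0.019]
sippy_cup side 0.74 [0.473 0.299 0.016]
formula_container scene 0.71 [ 0.673  0.301 -0.001]
formula_container side 0.88 [ 0.669  0.305 -0.005]
scoop side 0.45 [ 0.677 -0.31  -0.   ]
```

View pics/end.png

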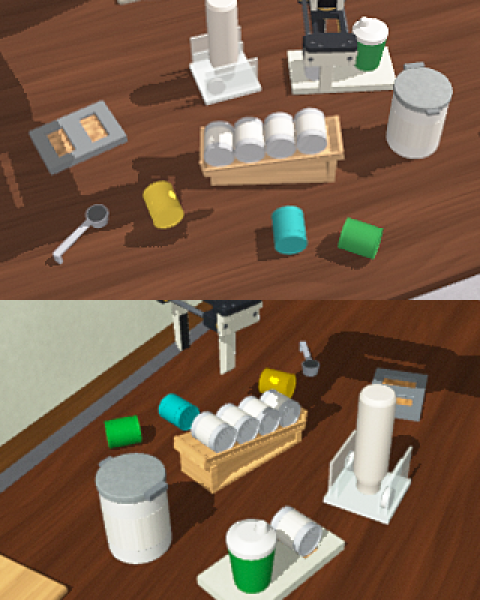

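The final picture shows four tins in a row in the lane, scene crop (218,143) to (312,131), and the carrier empty at (78,135). The oldest tin is in the tray pocket, side crop (297,530). The cup, container and scoop are in place.

```bash
python3 -c "
from plant import *
print(close_job())"
```

```text
the job is handed in; nothing more can be done
None
```

The job is done and handed in at about 33 s of robot time. The oldest tin now lies in the feeding-tray pocket, and both new tins are in the dispenser behind the other two.

**Tins in the lane:** depth fits from the last scene and side pictures put the four centres at z = 58, 66, 74.5 and 82 mm. They are about 52 mm apart along the slope and lie across the lane, in line with its measured direction to within a degree.

**Tin in the tray:** its centre fits at about (0.457, 0.203, 0.035), with its axis at -17°, the same as the tray's. In the last check this fit rests almost only on the side camera, because the gripper hid the tray from the scene camera. An earlier fit using both cameras agreed to within 1 mm.

**Bystanders:** the sippy cup and formula container were found within about 5 mm of where they started, which is close to the networks' accuracy. The scoop was found only by the side camera, with low confidence (0.45), about 4 mm from its starting reading. The arm did not go near it.

**Set-down contact:** touching the lane floor did not show in the force reading for either new tin. I judged it from the tin's measured height staying the same while the fingers went down, then released. Each then rolled about 9 mm forward into the row.

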